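Seat a charger cover with the foot-switch press

ROBOT

A 6-joint arm with a two-finger parallel gripper is mounted at the origin on the work surface. World frame = base frame: x ahead of the robot, y to its left, z up, the work surface at z = 0. Lengths are in m, angles in rad, forces in N, time in s.
With the tool pointing down it reaches from about 0.35 to 0.975 m from the base axis. Payload 4.9 kg.
Tool frame: the origin (TCP) lies at the very end of the fingers, on their centre line; the grasp point (between the pads) lies ctrl.hold_point_z behind it (ctrl.hold_point_z is the distance from the TCP to the grasp point, in m); z points along the fingers, y is the line along which they close (so a half turn about z gives the same grasp; the last joint's range is limited). The gripper opens to 85 mm and grips with 20 to 120 N. Pads are 22 mm wide; open, the fingers measure 114 mm over their backs; the gripper's body (76 mm by 85 mm) begins 54 mm behind the grasp point. The pads swing forward as they close: fully open they stand 13 mm farther back than shut.
Start: joints at [1.071, 0.053, 1.613, -0, 1.476, -0.119], TCP at [0.232, 0.58, 0.231] pointing down, gripper open.
Joint ranges: [-3.01, 3.01], [-1.01, 2.22], [0.06, 2.58], [-1.02, 4.17], [0.09, 2.62], [-3.14, 3.14]. Speed limits (rad/s): [2.57, 2.57, 3.14, 3.14, 3.14, 3.14].

INTERFACE

Orientations are given as a rotation vector (axis times angle).
In Python, from station import ctrl gives the robot as it stands. The module is installed in compiled form; this text tells all that it offers.
- The arm moves only by the tool jog_arm, never from a script. Its argument "deltas" is a list of rows, each a list of 3 entries, a list of its own where there are three numbers: the closure, from -1 (fully open) to 1 (shut), then the shift along the world's x, y, z scaled (see below), then the turn, a rotation vector about the world's x, y, z scaled (see below). A call has 1 to 12 rows; each row is the pose to reach, as a shift and turn from the pose commanded when the call began, turning the shorter way round; what a row does not reach only later rows make up. The controller multiplies each number of a shift by 0.4 m and each number of a turn by 180 degrees. A row lasts 1/12 s, in which the tool goes at most 41.7 mm and 7.16 degrees, less where a joint would pass 70% of its speed; a pose out of reach is approached as far as the arm can. A call with a number of a shift or a turn outside -1 to 1 is refused whole. A call with a gripper value outside its range is refused whole. The fingers move at their own pace and stop on an object; "squeeze" is the grip in N (left out, the last holds). Time passes only in rows, so rows that repeat a pose let the fingers close. It gives the time, the measured TCP pose, the force, the opening and the grip force at its end, in the units of the state.
- ctrl.get_obs(): the state, without advancing time (a new reading comes with each control period).
- ctrl.get_image(name): name is "side" or "top"; returns the picture (384x512x3 uint8, red, green, blue); there is no depth.
- ctrl.get_calibration(name): a dict with "K" (3x3 intrinsics, pixels), "extrinsics" (4x4, takes a point from world to camera coordinates). Camera axes: x right, y down, z forward; pixel columns grow to the right and rows downward; lengths in m; the calibration is good to about 2 mm. A picture is of the moment at which its call begins. get_calibration takes no time and is no camera call.
- ctrl.finish_job(): hands the job in; it is judged then, once.
The state is a dict: "t": time; "q": joint angles; "dq": joint speeds; "effort": joint torques, N m; "tool_pos": TCP position; "tool_rot": TCP orientation; "contact_force": force on the tool from outside, world axes, zero at the start; "wrist_torque": the same for the moment, N m; "opening": finger opening in m; "grip_force": force on a finger pad.
Only numpy, scipy, OpenCV 4.12 (cv2) and the standard library are available. Lean on these libraries where they do the work, as an engineer would, in place of code of your own. Each camera call takes 0.05 s, during which the arm holds its last target. There are 200 camera calls.

TASK

The left pedal of the wire-guarded foot switch drives the ram over the left bay of the small press, the right pedal the one over the right bay (left and right as seen from the robot). Find the bay that holds the white charger casing whose cover stands proud, push that bay's pedal right down to its stop and hold it there a moment so that the ram seats the cover; do not work the other pedal, whose ram would crush the meter. Then let the pedal up, draw the casing out from under the ram and lay it flat, cover up, on the floor of the grey tray without dropping it, leaving all the other things where they are.

Things in the scene. Friction and masses are not known exactly. Their poses are not given: they have to be found in the camera images.
- footswitch: Fixed grey twin foot switch, 170 (x) x 216 (y) x 165 mm high; origin: centre of underside. x points away from the operator, +y to the left pedal. Over both pedals lies a wire guard, z 156 to 164 mm, x -67 to +74 mm (bars 21 mm apart); side plates at y +-104 mm, below z 143 mm only beyond x 22 mm. Its front (-x) is open below the guard: go in there with closed, tilted fingers.
- pedal_left_pad (a point): Where to press the left (+y) black pedal: on its top, mid-width, 10 mm in from its free front edge (pedal 76 wide, 105 long, 8 mm thick, hinged at its far end). At rest the pedal is level and this point 58 mm above the bench; the guard's front bar is 18 mm nearer the operator and 98 mm higher. The point moves with the pedal.
- pedal_right_pad (a point): The same point on the right pedal (at -y).
- pedal_left (a joint): Angle of the left pedal, rad: 0 up (level), 0.30 at its stop. It turns about a level hinge 90 mm beyond the pad point, so the pad point sinks about 27 mm and moves away from the operator about 4 mm; 5 N starts it and 15 N holds it at the stop. It springs back.
- pedal_right (a joint): Angle of the right pedal, the same.
- press: Fixed two-bay press; origin on bench, midway between the bays; x away from the operator, +y to the left bay. Base plate x -110 to 100, y +-125, 20 mm high. Column between bays, 44 mm wide, x 15 to 75. Ram feet (radius 18 mm) at x 15, y +-65, undersides at z 92, going down 32 mm; cylinders (radius 24) above z 165. Each bay: 12 mm stop behind, 6 mm ribs 71 mm apart beside its far half, front open.
- bay_left (a point): Centre of the left bay (at +y of the press), on the base plate, 20 mm above the bench; a thing lying in the bay has its origin about here.
- bay_right (a point): Centre of the right bay (at -y), the same.
- casing: Loose white charger casing, 160 (x) x 54 (y) x 40 mm high, about 265 g, lying in one of the bays; origin: centre of its underside, x lengthwise, away from the operator, z up. Its grey cover (60 x 44 mm, centred at x = 46 mm) lies in the far half, under the ram, its top up to 8 mm above the casing until pressed home.
- casing_grip (a point): Where to grip the casing across its 54 mm width: on its middle line, 35 mm nearer the operator than its centre and 34 mm above its underside. It is 62 mm in front of the ram foot's edge.
- cover (a joint): How far the cover has been pushed in, m: 0 to 0.002 at the start (proud), 0.008 flush. It is stiff and stays where it is.
- meter: Loose black hand meter, 140 x 64 x 28 mm, lying in the other bay; origin at the centre of its underside. Leave it there.
- tray: Fixed open grey tray, 240 (x) x 150 (y) mm, walls 4 mm thick and 14 mm high, floor 4 mm thick; origin at the centre of its underside. Destination of the casing.
- bottle: Bystander: amber bottle, 52 mm wide, 120 mm high; origin under its centre.
- screwdriver: Bystander: black screwdriver, 170 mm long, lying on the bench; origin below its middle.
- jar: Bystander: clear jar, 60 mm wide, 70 mm high; origin under its centre.
- cup: Bystander: black cup, 70 mm wide, 85 mm high; origin under its centre.

How it is judged:
On the way:
1. the casing's pedal is held down at its stop (above 0.275 rad for 0.3 s) and the cover is pressed home (within 2.5 mm of flush) while the casing lies in its bay (((value of joint pedal_left above 0.275 rad and horizontal distance between casing and bay_left below 0.03 m and value of joint cover above 0.0055 m) or (value of joint pedal_right above 0.275 rad and horizontal distance between casing and bay_right below 0.03 m and value of joint cover above 0.0055 m))), for 0.3 s.
At the end, for the whole second after the job is handed in: The casing rests flat (within 0.08 rad), right way up, on the tray's floor, its centre within 60 mm of the tray's centre along both tray axes and its underside less than 10 mm above the tray's underside; its cover is within 2.5 mm of flush; both pedals are up (value of joint cover above 0.0055 m and value of joint each of pedal_left, pedal_right below 0.05 rad and angle between casing's own z axis and vertical below 0.08 rad and linear speed of casing below 0.02 m/s and x of casing in the frame of tray between -0.06 and 0.06 m and y of casing in the frame of tray between -0.06 and 0.06 m and z of casing in the frame of tray below 0.01 m); the robot touches nothing.
It fails at once if the pedal of the bay in which the meter lies is pressed beyond 0.1 rad ((value of joint pedal_left above 0.1 rad and horizontal distance between meter and bay_left below 0.05 m) or (value of joint pedal_right above 0.1 rad and horizontal distance between meter and bay_right below 0.05 m)).
It fails at once if the casing falls free (faster than 0.6 m/s with no finger on it: a drop of about 20 mm) (contact force between the fingers and casing below 0.01 N and linear speed of casing above 0.6 m/s).
It fails at once if the meter or another bystander is moved by more than 30 mm (distance of any of meter, bottle, screwdriver, jar, cup from where it was at the start of the episode above 0.03 m).
It also fails if it takes over 72 s, if anything falls off the work surface, if the arm or the gripper's body presses on something with over 40 N, if the wrist force passes 120 N, or if a joint passes its speed limit or range.

## Working session

There is one attempt and no reset: what is moved stays moved. The work goes in short steps, Python scripts to look and compute and a tool call to move; the robot and the scene stay as the last step left them, time stands still between calls to the robot, and variables do not carry over. Pictures are saved under pics/ and viewed, at most 10 in all, crops included, and the job is handed in when it is done.

Besides the shell and the picture viewer there is one more tool, called after ">>>" by a JSON object that holds its "fn" and its "kwargs". jog_arm: Moves the arm, as the interface text tells. Its arguments: {"type":"object","properties":{"deltas":{"type":"array","items":{"type":"array"}},"squeeze":{"type":"number"}},"required":["deltas"]}

```bash
mkdir -p pics; python3 - <<'E'
from station import ctrl
import cv2,numpy as np
for n in("side","top"):
    im=ctrl.get_image(n); cv2.imwrite(f"pics/{n}0.png",cv2.resize(im[:,:,::-1],(800,600),interpolation=cv2.INTER_CUBIC))
    np.save(f"pics/{n}0.npy",im)
    c=ctrl.get_calibration(n); print(n,c["K"].round(1).tolist(),np.array(c["extrinsics"]).round(4).tolist())
print(ctrl.get_obs(),ctrl.hold_point_z)
E
```

```text
side [[426.7, 0.0, 255.3], [0.0, 426.7, 182.0], [0.0, 0.0, 1.0]] [[0.9358, -0.3521, 0.0141, -0.5591], [-0.1959, -0.5529, -0.8099, 0.1735], [0.293, 0.7552, -0.5864, 0.9119], [0.0, 0.0, 0.0, 1.0]]
top [[497.9, 0.0, 251.4], [0.0, 497.9, 193.9], [0.0, 0.0, 1.0]] [[0.0267, -0.9996, 0.0053, -0.0118], [-0.9879, -0.0272, -0.1526, 0.6321], [0.1527, -0.0012, -0.9883, 1.3312], [0.0, 0.0, 0.0, 1.0]]
{'t': 0.1, 'q': array([ 1.07103993e+00,  5.32803979e-02,  1.61418605e+00,  1.21550949e-05,
        1.47602719e+00, -1.19006902e-01]), 'dq': array([-0.00051975, -0.00012337, -0.00473669,  0.00021645, -0.00139233,
        0.00018024]), 'effort': array([ 4.47018056e-05, -3.94903314e+01, -3.71364427e+01, -1.21089074e-04,
        3.94122937e-03,  1.00517823e-06]), 'tool_pos': array([0.23197928, 0.57972586, 0.23017491]), 'tool_rot': array([-5.94363639e-01, -3.08425347e+00,  2.83796439e-03]), 'contact_force': array([ 0.25186646, -0.12074954,  0.40909971]), 'wrist_torque': array([-0.03671846,  0.01101378, -0.02456117]), 'grip_force': 0.0, 'opening': 0.08516533474112085} 0.0187
```

View pics/side0.png

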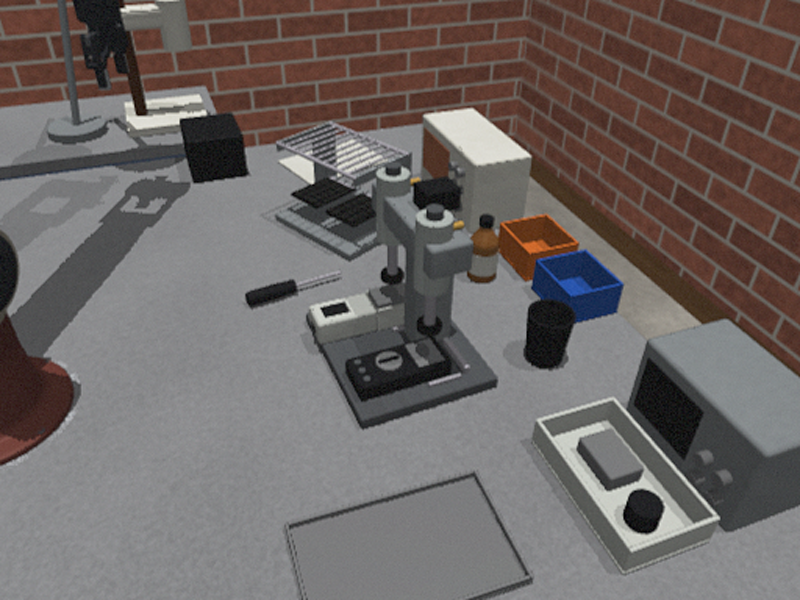

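View pics/top0.png

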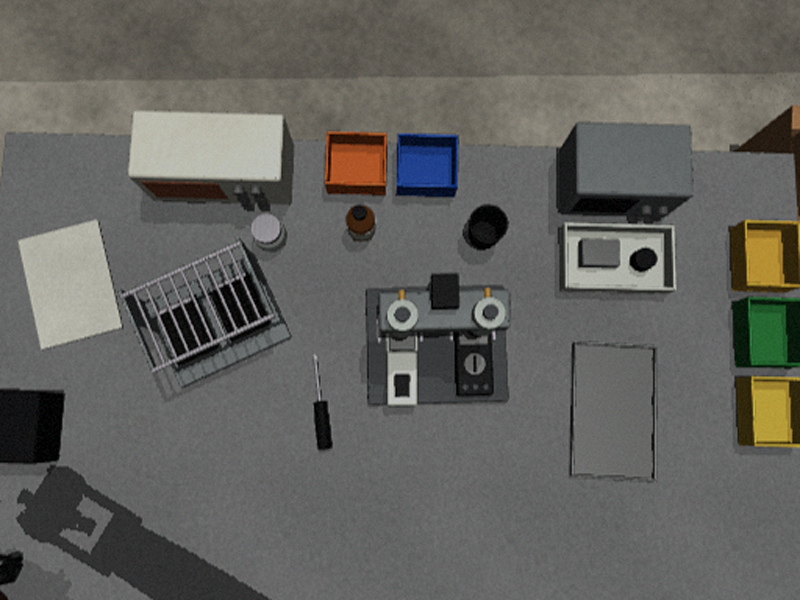

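The top view shows the white casing in the left bay (400,375) and the meter in the right bay (475,365). The foot switch is at about (205,315) with its front edge running from (180,388) to (290,335), and the tray is at about (613,411). I'll enlarge crops of each.

```bash
python3 - <<'E'
import numpy as np,cv2
t=np.load("pics/top0.npy")[:,:,::-1];s=np.load("pics/side0.npy")[:,:,::-1]
def crop(im,u,v,w,h,k,n):
    cv2.imwrite(n,cv2.resize(im[v:v+h,u:u+w],None,fx=k,fy=k,interpolation=cv2.INTER_CUBIC))
# top: footswitch | press stacked horizontally, scale 6
a=cv2.resize(t[150:255,72:192],None,fx=3.33,fy=3.33*1,interpolation=cv2.INTER_CUBIC)
crop(t,72,148,120,105,6,"pics/c_fs_top.png")
crop(t,228,170,110,95,6,"pics/c_pr_top.png")
crop(s,165,70,130,100,6,"pics/c_fs_side.png")
crop(s,180,120,145,160,3.7,"pics/c_pr_side.png")
E
```

```text
(no output)
```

View pics/c_fs_top.png

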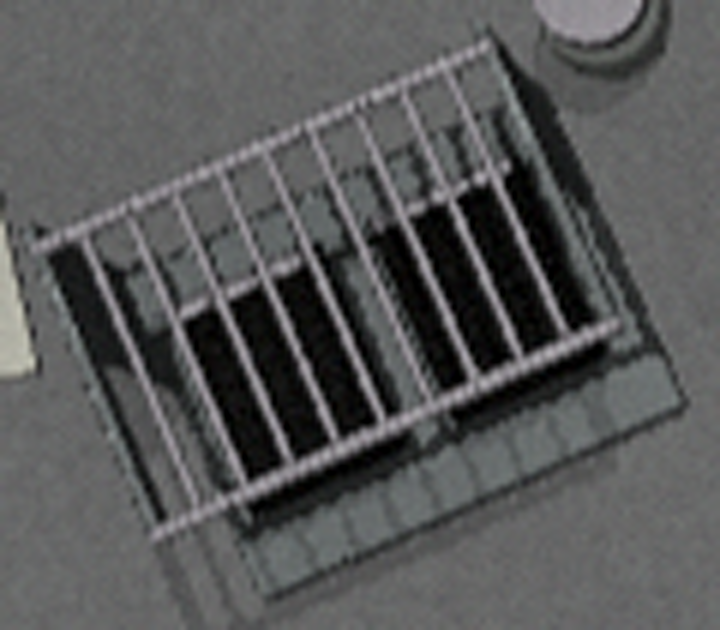

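View pics/c_fs_side.png

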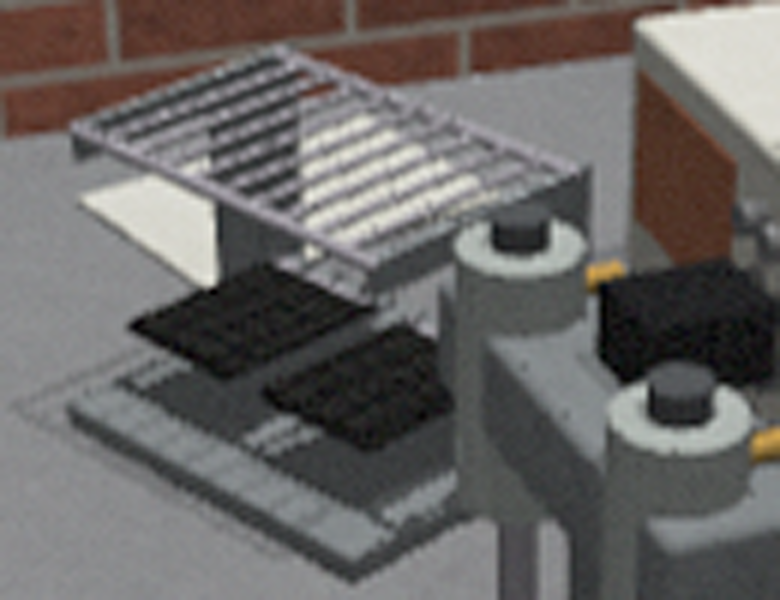

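View pics/c_pr_top.png

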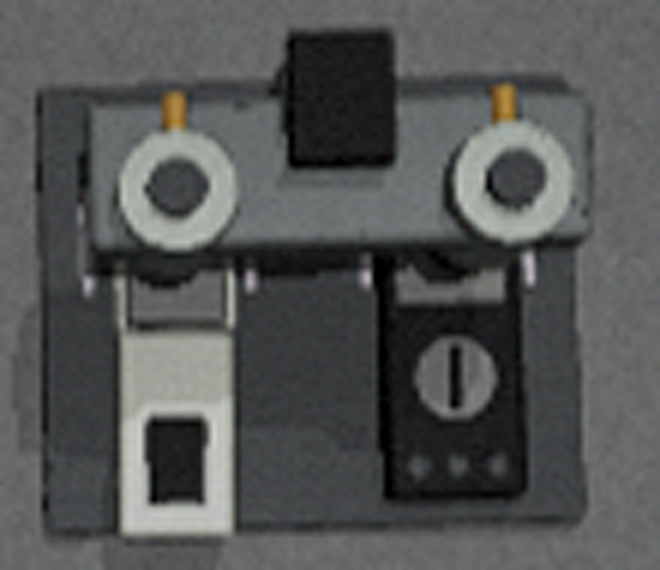

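View pics/c_pr_side.png

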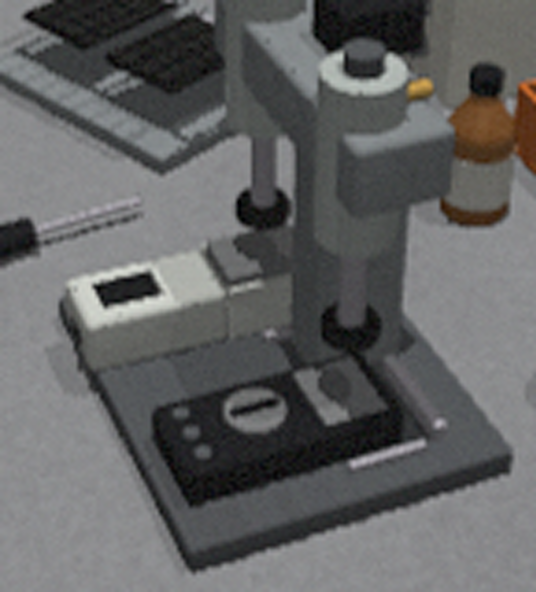

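The crops give clean corners: 
- **Foot switch:** guard-front ends at (155,535) and (618,322) in the top crop, and (75,128) and (375,275) in the side crop. The left pedal's front edge runs from (130,325) to (230,378) in the side crop.
- **Casing:** its front top corners are at (120,535) and (235,532) in the top crop.

I'll fit the poses now.

```bash
cat > h.py <<'E'
import numpy as np
from scipy.optimize import least_squares
from scipy.spatial.transform import Rotation as R
from station import ctrl
C={n:ctrl.get_calibration(n) for n in("side","top")}
CR={"ft":("top",72,148,6),"fs":("side",165,70,6),"pt":("top",228,170,6),"ps":("side",180,120,3.7),"T":("top",0,0,1.5625),"S":("side",0,0,1.5625)}
def pix(c,u,v):
    n,a,b,k=CR[c]; return n,np.array([a+(u+.5)/k-.5,b+(v+.5)/k-.5])
def proj(n,p):
    E=np.array(C[n]["extrinsics"]);q=E[:3,:3]@p+E[:3,3];q=np.array(C[n]["K"])@q;return q[:2]/q[2]
def fit(obs,x0,model=lambda p,x:p):
    """obs: (crop,u,v,local point or fn(x)); x=[x,y,z,yaw,...]"""
    def w(p,x):
        p=np.array(p(x) if callable(p) else p,float);c,s=np.cos(x[3]),np.sin(x[3])
        return np.array([x[0]+c*p[0]-s*p[1],x[1]+s*p[0]+c*p[1],x[2]+p[2]])
    def f(x):
        r=[]
        for c,u,v,p in obs:
            n,m=pix(c,u,v); r.append(proj(n,w(p,x))-m)
        return np.concatenate(r)
    s=least_squares(f,x0,loss="soft_l1"); return s.x,f(s.x).reshape(-1,2).round(1).tolist()
E
python3 - <<'E'
from h import *
P=lambda x,sy,e:(-.059,x[4]*sy+e*.038,.058)
G=lambda sx,sy:(lambda x:((-.067 if sx<0 else .074),sy*.104,.162))
fs=[("ft",155,535,G(-1,1)),("ft",618,322,G(-1,-1)),("ft",40,248,G(1,1)),("ft",490,42,G(1,-1)),
("fs",75,128,G(-1,1)),("fs",375,275,G(-1,-1)),("fs",278,47,G(1,1)),("fs",590,170,G(1,-1)),
("fs",130,325,lambda x:P(x,1,1)),("fs",230,378,lambda x:P(x,1,-1)),("fs",262,388,lambda x:P(x,-1,1)),("fs",370,448,lambda x:P(x,-1,-1)),
("ft",252,515,lambda x:P(x,1,1)),("ft",612,348,lambda x:P(x,-1,-1))]
x,r=fit(fs,[.6,.5,0,.4,.047]);print("footswitch",x.round(4),r)
c,s=np.cos(x[3]),np.sin(x[3]);print("padL",x[0]+c*-.049-s*x[4],x[1]+s*-.049+c*x[4])
pr=[("pt",42,532,(-.11,.125,.02)),("pt",585,520,(-.11,-.125,.02)),("ps",195,552,(-.11,-.125,.02)),("ps",512,460,(.1,-.125,.02)),("pt",40,92,(.1,.125,.02))]
print("press",*fit(pr,[.55,.1,0,0]))
ca=[("pt",120,535,(-.08,.027,.04)),("pt",235,532,(-.08,-.027,.04)),("ps",68,288,(-.08,.027,.04)),("ps",87,327,(-.08,-.027,.04)),("ps",232,322,(.016,-.027,.015)),("pt",120,330,(.016,.027,.04)),("pt",235,327,(.016,-.027,.04))][:4]+[("pt",127,328,(.016,.022,.044)),("pt",229,327,(.016,-.022,.044))]
print("casing",*fit(ca,[.55,.1,0,0]))
tr=[("T",573,342,(.12,.075,.014)),("T",656,346,(.12,-.075,.014)),("T",655,480,(-.12,-.075,.014)),("T",571,475,(-.12,.075,.014)),("S",288,525,(-.12,.075,.014)),("S",475,475,(.12,.075,.014)),("S",530,578,(.12,-.075,.014))]
print("tray",*fit(tr,[.4,-.3,0,0]))
print(R.from_rotvec(ctrl.get_obs()["tool_rot"]).as_matrix().round(3))
E
```

```text
footswitch [ 0.6025  0.3227 -0.0016  0.4688  0.0502] [[1.3, 0.1], [-0.0, 0.4], [-1.0, -2.3], [-1.0, -2.0], [0.4, 0.5], [0.1, -1.5], [1.9, 0.7], [-0.7, -0.1], [-0.3, -0.0], [-0.4, -0.4], [-0.1, 0.8], [-0.1, -0.0], [0.7, 0.8], [0.1, 1.1]]
padL 0.5361111878839027 0.34532953293138224
press [ 0.57068051 -0.07362448 -0.00590301  0.04922574] [[0.5, 0.2], [-0.4, 0.1], [-1.2, 1.5], [0.9, -0.9], [-0.5, -0.8]]
casing [ 0.5334842  -0.01322052  0.01446021  0.01989711] [[-0.5, 0.3], [0.3, 0.9], [-0.6, -1.2], [0.5, 1.7], [0.5, -0.8], [-0.4, -0.5]]
tray [ 0.45601945 -0.39474362 -0.00839692 -0.02822548] [[-0.1, -0.5], [-0.5, -0.1], [-0.1, 0.4], [-0.6, 0.6], [-1.6, 0.3], [0.5, -1.8], [2.0, 1.0]]
[[-0.928  0.372 -0.001]
 [ 0.372  0.928 -0.002]
 [ 0.    -0.002 -1.   ]]
```

```bash
cat >> h.py <<'E'
def Rt(yaw,tilt):
    """tool y along yaw+90deg, tool z tipped from straight down by tilt towards heading yaw"""
    f=np.array([np.cos(yaw),np.sin(yaw),0]);g=np.array([-f[1],f[0],0])
    z=np.sin(tilt)*f-np.cos(tilt)*np.array([0,0,1]);return np.column_stack([np.cross(g,z),g,z])
def delta(pos,Rg):
    o=ctrl.get_obs();r0=R.from_rotvec(o["tool_rot"])
    print("pos",o["tool_pos"].round(4),"F",o["contact_force"].round(1),"shift",((np.array(pos)-o["tool_pos"])/.4).round(4),"turn",((R.from_matrix(Rg)*r0.inv()).as_rotvec()/np.pi).round(4))
E
python3 -c "
from h import *
delta([.482,.318,.26],Rt(.465,np.radians(55)))"
```

```text
pos [0.232  0.5797 0.2302] F [ 0.3 -0.1  0.4] shift [ 0.6251 -0.6543  0.0746] turn [ 0.0138 -0.314   0.248 ]
```

>>> {"fn": "jog_arm", "kwargs": {"deltas": [[1,[0.625,-0.654,0.075],[0.014,-0.314,0.248]],[1,[0.625,-0.654,0.075],[0.014,-0.314,0.248]],[1,[0.625,-0.654,0.075],[0.014,-0.314,0.248]],[1,[0.625,-0.654,0.075],[0.014,-0.314,0.248]],[1,[0.625,-0.654,0.075],[0.014,-0.314,0.248]],[1,[0.625,-0.654,0.075],[0.014,-0.314,0.248]],[1,[0.625,-0.654,0.075],[0.014,-0.314,0.248]],[1,[0.625,-0.654,0.075],[0.014,-0.314,0.248]],[1,[0.625,-0.654,0.075],[0.014,-0.314,0.248]],[1,[0.625,-0.654,0.075],[0.014,-0.314,0.248]],[1,[0.625,-0.654,0.075],[0.014,-0.314,0.248]],[1,[0.625,-0.654,0.075],[0.014,-0.314,0.248]]]}}

```text
t: 1.1
tool_pos: [0.4813, 0.3161, 0.2572]
tool_rot: [-0.505, 2.139, 0.264]
contact_force: [-0.4, -0.2, -0.8]
opening: -0.0
grip_force: 0.0
```

```bash
python3 -c "
from h import *
delta([.482,.318,.085],Rt(.465,np.radians(55)));print(ctrl.get_obs()['q'].round(2))"
```

```text
pos [0.4813 0.3161 0.2572] F [-0.4 -0.2 -0.8] shift [ 0.0017  0.0046 -0.4305] turn [ 0.0001 -0.0014  0.0003]
[ 0.44 -0.64  2.32  0.04  0.5  -1.61]
```

>>> {"fn": "jog_arm", "kwargs": {"deltas": [[1,[0.002,0.004,-0.2],[0,0,0]],[1,[0.002,0.004,-0.43],[0,0,0]],[1,[0.002,0.004,-0.43],[0,0,0]],[1,[0.002,0.004,-0.43],[0,0,0]],[1,[0.002,0.004,-0.43],[0,0,0]],[1,[0.002,0.004,-0.43],[0,0,0]],[1,[0.002,0.004,-0.43],[0,0,0]]]}}

```text
t: 1.68
tool_pos: [0.4829, 0.3201, 0.0924]
tool_rot: [-0.508, 2.138, 0.267]
contact_force: [1.4, 0.5, 1.0]
opening: -0.0001
grip_force: 0.0
```

```bash
python3 - <<'E'
from h import *
import cv2
f=np.array([.894,.448])
delta([*(np.array([.536,.345])+.008*f),.08],Rt(.465,np.radians(55)));print(ctrl.get_obs()['q'].round(2))
t=ctrl.get_image("top")[:,:,::-1];s=ctrl.get_image("side")[:,:,::-1]
k=lambda im,u,v:cv2.resize(im[v:v+120,u:u+130],(400,369),interpolation=cv2.INTER_CUBIC)
cv2.imwrite("pics/a1.png",np.hstack([k(t,62,148),k(s,150,65)]))
E
```

```text
pos [0.4829 0.3201 0.0924] F [1.4 0.5 1. ] shift [ 0.1506  0.0711 -0.0311] turn [-0.0003 -0.0014 -0.001 ]
[ 0.45 -0.32  2.42  0.2   0.09 -1.78]
```

View pics/a1.png

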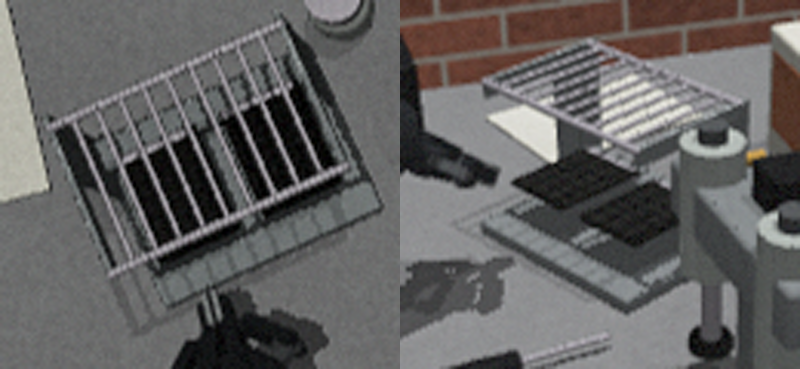

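The top view shows the fingertips at about (209,290), lined up with the left pedal. Joint 5 sits on its lower limit, so I'll tilt less.

```bash
python3 - <<'E'
from h import *
f=np.array([.894,.448])
delta([.483,.320,.085],Rt(.465,np.radians(48)))
delta([*(np.array([.536,.345])+.008*f),.076],Rt(.465,np.radians(48)))
E
```

```text
pos [0.4843 0.3206 0.0957] F [-0.4 -0.2  1.4] shift [-0.0032 -0.0014 -0.0266] turn [-0.0185  0.0349 -0.001 ]
pos [0.4843 0.3206 0.0957] F [-0.4 -0.2  1.4] shift [ 0.1472  0.07   -0.0491] turn [-0.0185  0.0349 -0.001 ]
```

>>> {"fn": "jog_arm", "kwargs": {"deltas": [[1,[0,0,0],[-0.018,0.035,0]],[1,[0,0,0],[-0.018,0.035,0]],[1,[0,0,0],[-0.018,0.035,0]]]}}

```text
t: 2.03
tool_pos: [0.4858, 0.3211, 0.0982]
tool_rot: [-0.535, 2.246, 0.242]
contact_force: [-0.5, 0.2, -0.3]
opening: -0.0002
grip_force: 0.0
```

```bash
python3 - <<'E'
from h import *
f=np.array([.894,.448])
delta([*(np.array([.536,.345])+.008*f),.076],Rt(.465,np.radians(48)));print(ctrl.get_obs()['q'].round(2))
E
```

```text
pos [0.4858 0.3211 0.0982] F [-0.5  0.2 -0.3] shift [ 0.1433  0.0688 -0.0554] turn [-0.0014  0.0019 -0.001 ]
[ 0.45 -0.32  2.36  0.06  0.26 -1.64]
```

>>> {"fn": "jog_arm", "kwargs": {"deltas": [[1,[0,0,-0.05],[0,0,0]],[1,[0,0,-0.05],[0,0,0]],[1,[0.03,0.014,-0.05],[0,0,0]],[1,[0.06,0.028,-0.05],[0,0,0]],[1,[0.09,0.043,-0.05],[0,0,0]],[1,[0.12,0.057,-0.05],[0,0,0]],[1,[0.143,0.069,-0.05],[0,0,0]],[1,[0.143,0.069,-0.05],[0,0,0]]]}}

```text
t: 2.7
tool_pos: [0.5413, 0.3475, 0.0736]
tool_rot: [-0.536, 2.254, 0.24]
contact_force: [-0.3, 0.1, 0.3]
opening: -0.0001
grip_force: 0.0
```

```bash
python3 - <<'E'
from h import *
import cv2
f=np.array([.894,.448])
delta([*(np.array([.536,.345])+.012*f),.040],Rt(.465,np.radians(48)));print(ctrl.get_obs()['q'].round(2))
t=ctrl.get_image("top")[:,:,::-1];s=ctrl.get_image("side")[:,:,::-1]
k=lambda im,u,v:cv2.resize(im[v:v+120,u:u+130],(400,369),interpolation=cv2.INTER_CUBIC)
cv2.imwrite("pics/a2.png",np.hstack([k(t,62,148),k(s,150,65)]))
E
```

```text
pos [0.5413 0.3475 0.0736] F [-0.3  0.1  0.3] shift [ 0.0135  0.0072 -0.0841] turn [-0.0002 -0.0006 -0.0007]
[ 0.45 -0.09  2.21  0.08  0.18 -1.66]
```

View pics/a2.png

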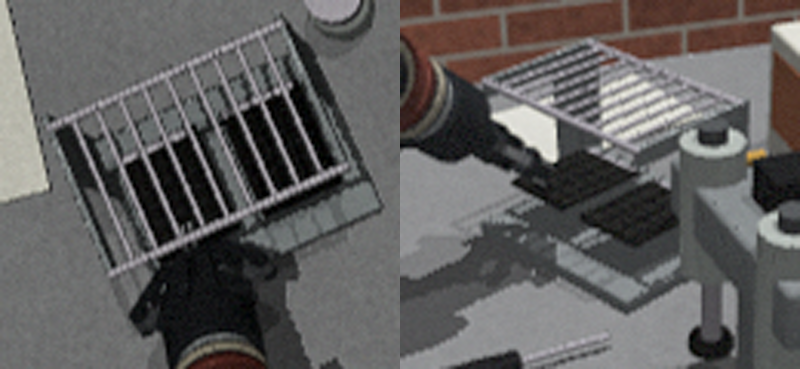

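The fingertips show at about (185,225) in the top view, on the left pedal under the guard. Now I'll press down, easing the tilt a little.

>>> {"fn": "jog_arm", "kwargs": {"deltas": [[1,[0.003,0.002,-0.02],[-0.004,0.008,0]],[1,[0.006,0.003,-0.04],[-0.008,0.016,0]],[1,[0.01,0.005,-0.06],[-0.012,0.025,0]],[1,[0.01,0.005,-0.07],[-0.012,0.025,0]],[1,[0.01,0.005,-0.08],[-0.012,0.025,0]],[1,[0.01,0.005,-0.08],[-0.012,0.025,0]]]}}

```text
t: 3.3
tool_pos: [0.5449, 0.3496, 0.0414]
tool_rot: [-0.555, 2.34, 0.222]
contact_force: [-5.2, -1.6, 9.2]
opening: 0.0001
grip_force: 4.8
```

>>> {"fn": "jog_arm", "kwargs": {"deltas": [[1,[0.002,0.001,-0.01],[0,0,0]],[1,[0.003,0.001,-0.015],[0,0,0]],[1,[0.003,0.001,-0.02],[0,0,0]],[1,[0.003,0.001,-0.02],[0,0,0]]]}}

```text
t: 3.63
tool_pos: [0.5466, 0.3504, 0.0358]
tool_rot: [-0.555, 2.337, 0.223]
contact_force: [-20.5, -10.5, 28.3]
opening: 0.0001
grip_force: 16.8
```

>>> {"fn": "jog_arm", "kwargs": {"deltas": [[1,[0,0,-0.006],[0,0,0]],[1,[0,0,-0.006],[0,0,0]],[1,[0,0,-0.006],[0,0,0]],[1,[0,0,-0.006],[0,0,0]],[1,[0,0,-0.006],[0,0,0]],[1,[0,0,-0.006],[0,0,0]],[1,[0,0,-0.006],[0,0,0]],[1,[0,0,-0.006],[0,0,0]]]}}

```text
t: 4.3
tool_pos: [0.5469, 0.3506, 0.0353]
tool_rot: [-0.555, 2.335, 0.223]
contact_force: [-35.8, -20.3, 43.8]
opening: -0.0002
grip_force: 27.2
```

```bash
python3 - <<'E'
from h import *
import cv2
print(ctrl.get_obs()['contact_force'],ctrl.get_obs()['q'].round(2))
t=ctrl.get_image("top")[:,:,::-1];s=ctrl.get_image("side")[:,:,::-1]
np.save("pics/s3.npy",s)
k=lambda im,u,v:cv2.resize(im[v:v+130,u:u+130],(400,400),interpolation=cv2.INTER_CUBIC)
cv2.imwrite("pics/a3.png",np.hstack([k(s,180,110),k(s,150,65)]))
E
```

```text
[-35.84018316 -20.3421206   43.75802471] [ 0.45  0.01  2.16  0.07  0.21 -1.65]
```

View pics/a3.png

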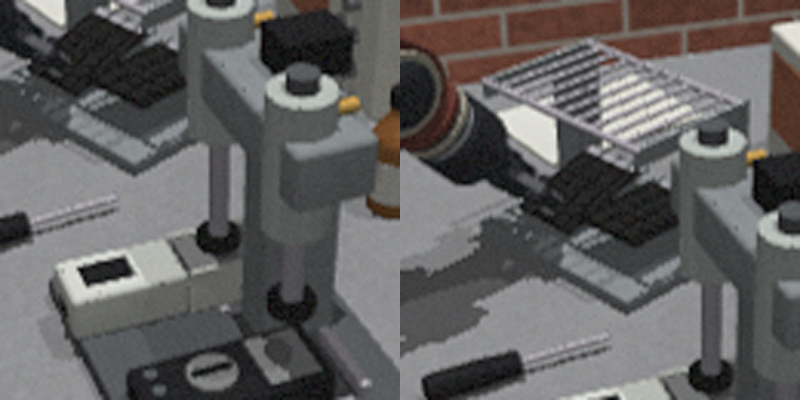

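The picture shows the left ram at (218,238) down on the flush cover and the left pedal pressed. The right ram is still up. Releasing now.

>>> {"fn": "jog_arm", "kwargs": {"deltas": [[1,[-0.005,-0.003,0.03],[0.004,-0.008,0]],[1,[-0.01,-0.005,0.06],[0.008,-0.016,0]],[1,[-0.015,-0.008,0.095],[0.012,-0.025,0]],[1,[-0.05,-0.025,0.1],[0.012,-0.025,0]],[1,[-0.09,-0.045,0.1],[0.012,-0.025,0]],[1,[-0.13,-0.065,0.1],[0.012,-0.025,0]],[1,[-0.18,-0.09,0.12],[0.012,-0.025,0]],[1,[-0.2,-0.1,0.2],[0.012,-0.025,0]],[1,[-0.2,-0.1,0.3],[0,0,0]],[1,[-0.2,-0.1,0.4],[-0.02,0.04,0]],[1,[-0.2,-0.1,0.5],[-0.04,0.08,0]],[1,[-0.2,-0.1,0.55],[-0.06,0.12,0]]]}}

```text
t: 5.4
tool_pos: [0.4637, 0.3087, 0.2465]
tool_rot: [-0.625, 2.638, 0.145]
contact_force: [1.0, 1.2, -0.6]
opening: -0.0002
grip_force: 0.0
```

```bash
python3 - <<'E'
from h import *
# casing grip with z fixed: refit with fixed heights
ca=[("pt",120,535,(-.08,.027,.04)),("pt",235,532,(-.08,-.027,.04)),("ps",68,288,(-.08,.027,.04)),("ps",87,327,(-.08,-.027,.04)),("pt",127,328,(.016,.022,.044)),("pt",229,327,(.016,-.022,.044))]
for z in(.015,.02):
    x,r=fit(ca,[.53,-.013,z,0]) if 0 else (lambda s:(s.x,0))(least_squares(lambda y:np.concatenate([proj(n:=pix(c,u,v)[0],np.array([y[0]+np.cos(y[2])*p[0]-np.sin(y[2])*p[1],y[1]+np.sin(y[2])*p[0]+np.cos(y[2])*p[1],z+p[2]]))-pix(c,u,v)[1] for c,u,v,p in ca if c=="pt"]),[.53,-.01,0]))
    print(z,x)
yaw=x[2];g=[x[0]-.035*np.cos(yaw),x[1]-.035*np.sin(yaw)];print("grip",g)
delta([*g,.2],Rt(yaw,0));print(ctrl.get_obs()['q'].round(2))
E
```

```text
0.015 [ 0.53340721 -0.01302264  0.02807348]
0.02 [ 0.53311587 -0.01294555  0.0280711 ]
grip [np.float64(0.4981296613899876), np.float64(-0.013927912327229229)]
pos [0.4637 0.3087 0.2465] F [ 1.   1.2 -0.6] shift [ 0.086  -0.8066 -0.1163] turn [-0.0357  0.1363 -0.137 ]
[ 0.45 -0.41  2.04  0.01  1.08 -1.59]
```

```bash
python3 - <<'E'
from h import *
delta([.488,-.014,.2],Rt(.035,np.radians(10)))
E
```

```text
pos [0.4637 0.3087 0.2465] F [ 1.   1.2 -0.6] shift [ 0.0607 -0.8067 -0.1163] turn [-0.0223  0.0819 -0.1364]
```

>>> {"fn": "jog_arm", "kwargs": {"deltas": [[-1,[0.03,-0.4,-0.01],[-0.022,0.082,-0.136]],[-1,[0.03,-0.4,-0.01],[-0.022,0.082,-0.136]],[-1,[0.03,-0.4,-0.01],[-0.022,0.082,-0.136]],[-1,[0.03,-0.4,-0.01],[-0.022,0.082,-0.136]],[-1,[0.061,-0.807,-0.01],[-0.022,0.082,-0.136]],[-1,[0.061,-0.807,-0.01],[-0.022,0.082,-0.136]],[-1,[0.061,-0.807,-0.01],[-0.022,0.082,-0.136]],[-1,[0.061,-0.807,-0.01],[-0.022,0.082,-0.136]],[-1,[0.061,-0.807,-0.116],[-0.022,0.082,-0.136]],[-1,[0.061,-0.807,-0.116],[-0.022,0.082,-0.136]],[-1,[0.061,-0.807,-0.116],[-0.022,0.082,-0.136]],[-1,[0.061,-0.807,-0.116],[-0.022,0.082,-0.136]]]}}

```text
t: 6.4
tool_pos: [0.4898, -0.0129, 0.1995]
tool_rot: [-0.054, 2.961, 0.007]
contact_force: [0.9, -0.2, 0.5]
opening: 0.0856
grip_force: 0.0
```

```bash
python3 - <<'E'
from h import *
import cv2
delta([.498,-.014,.037],Rt(.035,np.radians(10)))
t=ctrl.get_image("top")[:,:,::-1];s=ctrl.get_image("side")[:,:,::-1]
k=lambda im,u,v:cv2.resize(im[v:v+130,u:u+130],(400,400),interpolation=cv2.INTER_CUBIC)
cv2.imwrite("pics/a4.png",np.hstack([k(t,210,150),k(s,180,110)]))
E
```

```text
pos [ 0.4898 -0.0129  0.1995] F [ 0.9 -0.2  0.5] shift [ 0.0205 -0.0027 -0.4062] turn [-0.0005  0.0018 -0.0006]
```

View pics/a4.png

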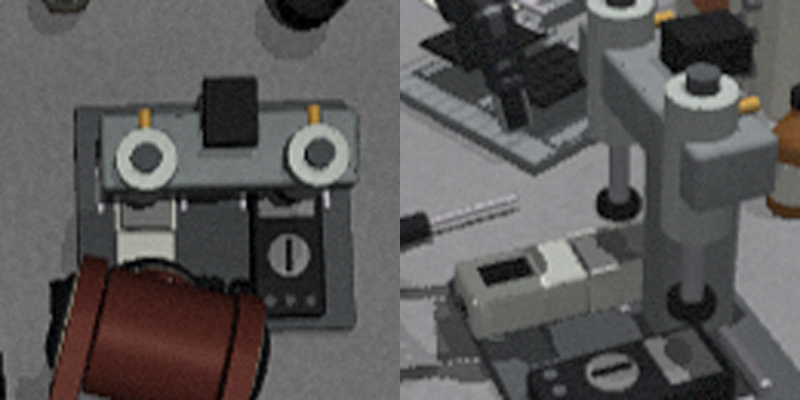

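Both rams are up and the cover looks flush. Descend and grip.

>>> {"fn": "jog_arm", "kwargs": {"deltas": [[-1,[0.02,-0.003,-0.1],[0,0,0]],[-1,[0.02,-0.003,-0.2],[0,0,0]],[-1,[0.02,-0.003,-0.3],[0,0,0]],[-1,[0.02,-0.003,-0.36],[0,0,0]],[-1,[0.02,-0.003,-0.406],[0,0,0]],[-1,[0.02,-0.003,-0.406],[0,0,0]],[-1,[0.02,-0.003,-0.406],[0,0,0]]]}}

```text
t: 7.08
tool_pos: [0.4983, -0.0139, 0.0372]
tool_rot: [-0.056, 2.96, 0.007]
contact_force: [1.0, 0.3, 0.0]
opening: 0.0853
grip_force: 0.0
```

>>> {"fn": "jog_arm", "kwargs": {"deltas": [[1,[0,0,0],[0,0,0]],[1,[0,0,0],[0,0,0]],[1,[0,0,0],[0,0,0]],[1,[0,0,0],[0,0,0]],[1,[0,0,0],[0,0,0]],[1,[0,0,0],[0,0,0]],[1,[0,0,0],[0,0,0]],[1,[0,0,0],[0,0,0]]], "squeeze": 70}}

```text
t: 7.75
tool_pos: [0.4999, -0.0149, 0.0394]
tool_rot: [-0.053, 2.956, 0.006]
contact_force: [-2.3, 1.7, 6.0]
opening: 0.0526
grip_force: 76.0
```

>>> {"fn": "jog_arm", "kwargs": {"deltas": [[1,[0,0,0.01],[0,0,0]],[1,[0,0,0.02],[0,0,0]],[1,[-0.03,-0.001,0.025],[0,0,0]],[1,[-0.07,-0.003,0.025],[0,0,0]],[1,[-0.12,-0.004,0.025],[0,0,0]],[1,[-0.17,-0.006,0.025],[0,0,0]],[1,[-0.22,-0.008,0.025],[0,0,0]],[1,[-0.27,-0.01,0.025],[0,0,0]],[1,[-0.31,-0.011,0.025],[0,0,0]],[1,[-0.33,-0.011,0.025],[0,0,0]],[1,[-0.33,-0.011,0.05],[0,0,0]],[1,[-0.33,-0.011,0.07],[0,0,0]]]}}

```text
t: 8.75
tool_pos: [0.3646, -0.0189, 0.064]
tool_rot: [-0.052, 2.962, 0.007]
contact_force: [-0.0, 0.7, -1.7]
opening: 0.0525
grip_force: 74.9
```

```bash
python3 - <<'E'
from h import *
# tray fit with z=0, top view only
tr=[("T",573,342,(.12,.075,.014)),("T",656,346,(.12,-.075,.014)),("T",655,480,(-.12,-.075,.014)),("T",571,475,(-.12,.075,.014))]
s=least_squares(lambda y:np.concatenate([proj("top",np.array([y[0]+np.cos(y[2])*p[0]-np.sin(y[2])*p[1],y[1]+np.sin(y[2])*p[0]+np.cos(y[2])*p[1],p[2]]))-pix(c,u,v)[1] for c,u,v,p in tr]),[.45,-.39,0])
print(s.x,s.fun.round(1))
x,y,a=s.x
# TCP is ~0.033 behind casing centre
delta([x-.035,y,.12],Rt(a,np.radians(10)));print(ctrl.get_obs()['grip_force'],ctrl.get_obs()['opening'],ctrl.get_obs()['q'].round(2))
import cv2
im=ctrl.get_image("side")
# pixels bright-white blob of casing: report tilt of its visible extent
m=cv2.inRange(im,(150,150,140),(255,255,255));n,l,st,ce=cv2.connectedComponentsWithStats(m);print([ (st[i].tolist()) for i in range(1,n) if st[i][4]>150])
E
```

```text
[ 0.45620427 -0.39330036 -0.02806658] [ 0.  -0.9 -0.  -0.5  0.4  0.6 -0.4  0.7]
pos [ 0.3646 -0.0189  0.064 ] F [-0.   0.7 -1.7] shift [ 0.1416 -0.936   0.1399] turn [-0.0005  0.0016 -0.0202]
74.8693299293518 0.052516215622214174 [-0.3  -0.67  2.47  0.07  1.17 -1.93]
[[95, 56, 42, 15, 208], [271, 69, 69, 37, 1326], [230, 81, 40, 30, 357], [183, 87, 69, 27, 556], [147, 94, 100, 111, 3003], [0, 121, 133, 95, 3690], [289, 169, 51, 66, 1182], [404, 190, 44, 26, 621], [166, 192, 19, 18, 203], [329, 201, 132, 153, 4373], [0, 228, 304, 156, 14040], [341, 328, 171, 56, 3542]]
```

>>> {"fn": "jog_arm", "kwargs": {"deltas": [[1,[0,0,0.1],[0,0,0]],[1,[0,0,0.18],[0,0,0]],[1,[0,-0.06,0.2],[0,0,0]],[1,[0.01,-0.14,0.2],[0,0,0]],[1,[0.03,-0.22,0.2],[0,0,0]],[1,[0.05,-0.3,0.2],[0,0,-0.005]],[1,[0.07,-0.38,0.2],[0,0,-0.01]],[1,[0.09,-0.46,0.2],[0,0,-0.015]],[1,[0.11,-0.54,0.2],[0,0,-0.02]],[1,[0.13,-0.62,0.2],[0,0,-0.02]],[1,[0.14,-0.7,0.2],[0,0,-0.02]],[1,[0.14,-0.76,0.2],[0,0,-0.02]]]}}

```text
t: 9.8
tool_pos: [0.4223, -0.326, 0.1445]
tool_rot: [0.041, 2.961, -0.003]
contact_force: [-0.2, 0.7, -2.9]
opening: 0.053
grip_force: 75.0
```

```bash
python3 - <<'E'
from h import *
delta([.421,-.393,.06],Rt(-.028,np.radians(10)));print(ctrl.get_obs()['grip_force'])
E
```

```text
pos [ 0.4223 -0.326   0.1445] F [-0.2  0.7 -2.9] shift [-0.0033 -0.1676 -0.2112] turn [-0.0001  0.0019 -0.0002]
74.9572241306305
```

>>> {"fn": "jog_arm", "kwargs": {"deltas": [[1,[-0.003,-0.06,0],[0,0,0]],[1,[-0.003,-0.12,0],[0,0,0]],[1,[-0.003,-0.168,-0.04],[0,0,0]],[1,[-0.003,-0.168,-0.1],[0,0,0]],[1,[-0.003,-0.168,-0.16],[0,0,0]],[1,[-0.003,-0.168,-0.22],[0,0,0]],[1,[-0.003,-0.168,-0.25],[0,0,0]],[1,[-0.003,-0.168,-0.265],[0,0,0]],[1,[-0.003,-0.168,-0.275],[0,0,0]],[1,[-0.003,-0.168,-0.275],[0,0,0]]]}}

```text
t: 10.63
tool_pos: [0.4207, -0.3904, 0.0345]
tool_rot: [0.04, 2.961, -0.002]
contact_force: [-0.4, 0.2, -2.1]
opening: 0.0523
grip_force: 74.9
```

>>> {"fn": "jog_arm", "kwargs": {"deltas": [[1,[0,0,-0.006],[0,0,0]],[1,[0,0,-0.012],[0,0,0]],[1,[0,0,-0.018],[0,0,0]],[1,[0,0,-0.022],[0,0,0]],[1,[0,0,-0.022],[0,0,0]]]}}

```text
t: 11.05
tool_pos: [0.4203, -0.3901, 0.0255]
tool_rot: [0.04, 2.961, -0.002]
contact_force: [0.0, -0.7, -2.5]
opening: 0.0523
grip_force: 74.9
```

>>> {"fn": "jog_arm", "kwargs": {"deltas": [[1,[0,0,-0.004],[0,0,0]],[1,[0,0,-0.007],[0,0,0]],[1,[0,0,-0.007],[0,0,0]]]}}

```text
t: 11.3
tool_pos: [0.4207, -0.3906, 0.0234]
tool_rot: [0.04, 2.96, -0.002]
contact_force: [-2.3, 1.8, 1.5]
opening: 0.0523
grip_force: 75.5
```

>>> {"fn": "jog_arm", "kwargs": {"deltas": [[1,[0,0,-0.003],[0,0,0]],[1,[0,0,-0.003],[0,0,0]]]}}

```text
t: 11.47
tool_pos: [0.4207, -0.3906, 0.0234]
tool_rot: [0.039, 2.961, -0.002]
contact_force: [-6.5, 4.9, 10.1]
opening: 0.0524
grip_force: 76.5
```

>>> {"fn": "jog_arm", "kwargs": {"deltas": [[0.2,[0,0,0],[0,0,0]],[0,[0,0,0],[0,0,0]],[-0.5,[0,0,0],[0,0,0]],[-1,[0,0,0],[0,0,0]],[-1,[0,0,0],[0,0,0]],[-1,[0,0,0],[0,0,0]],[-1,[0,0,0],[0,0,0]],[-1,[0,0,0],[0,0,0]]], "squeeze": 20}}

```text
t: 12.13
tool_pos: [0.4204, -0.3902, 0.0214]
tool_rot: [0.04, 2.961, -0.002]
contact_force: [-0.4, 0.6, -0.5]
opening: 0.0854
grip_force: 0.0
```

>>> {"fn": "jog_arm", "kwargs": {"deltas": [[-1,[0,0,0.03],[0,0,0]],[-1,[0,0,0.1],[0,0,0]],[-1,[-0.05,0,0.2],[0,0,0]],[-1,[-0.1,0,0.3],[0,0,0]],[-1,[-0.1,0.1,0.4],[0,0,0]],[-1,[-0.1,0.2,0.5],[0,0,0]],[-1,[-0.1,0.3,0.5],[0,0,0]],[-1,[-0.1,0.4,0.5],[0,0,0]],[-1,[-0.1,0.5,0.5],[0,0,0]],[-1,[-0.1,0.5,0.5],[0,0,0]],[-1,[-0.1,0.5,0.5],[0,0,0]],[-1,[-0.1,0.5,0.5],[0,0,0]]]}}

```text
t: 13.13
tool_pos: [0.3807, -0.1895, 0.2228]
tool_rot: [0.036, 2.959, -0.004]
contact_force: [0.7, -0.6, 1.0]
opening: 0.0855
grip_force: 0.0
```

```bash
python3 - <<'E'
from h import *
import cv2
o=ctrl.get_obs();print(o["tool_pos"],o["contact_force"].round(1),o["opening"])
im=ctrl.get_image("top");np.save("pics/topf.npy",im)
roi=im[215:312,363:425]; m=cv2.inRange(roi,(140,140,130),(255,255,255))
c=max(cv2.findContours(m,0,1)[0],key=cv2.contourArea);print(cv2.boundingRect(c),cv2.minAreaRect(c))
# expected casing top corners at tray centre, flat on floor (z .044)
for dx,dy in((.08,.027),(.08,-.027),(-.08,-.027),(-.08,.027)): print((proj("top",np.array([.456+dx,-.391+dy,.044]))-[363,215]).round(1))
d=cv2.absdiff(im,np.load("pics/top0.npy")).max(2)>45
n,l,st,ce=cv2.connectedComponentsWithStats(d.astype(np.uint8));print([s.tolist() for s in st[1:] if s[4]>15])
E
```

```text
[ 0.38065151 -0.18949931  0.22275323] [ 0.7 -0.6  1. ] 0.08546145205411157
(23, 18, 18, 59) ((31.5, 47.0), (58.0, 17.0), 90.0)
[21.6 17.4]
[41.2 17.9]
[42.4 77.1]
[22.5 76.6]
[[261, 215, 6, 10, 19], [247, 216, 20, 43, 570], [386, 233, 8, 24, 33], [381, 234, 23, 58, 798], [403, 234, 3, 24, 39], [165, 270, 232, 114, 12110], [11, 298, 153, 86, 4971], [0, 353, 15, 22, 260], [0, 378, 5, 6, 20]]
```

The casing's outline matches a flat pose at the tray's centre, and the only other changes in the image are the arm and its shadow. Handing in.

```bash
python3 -c "
from station import ctrl
print(ctrl.finish_job())"
```

```text
the job is handed in; nothing more can be done
None
```

I pressed the left pedal to its stop, which seated the cover, then laid the casing flat and cover up in the grey tray and handed the job in at about 13 s; the hand-in returned no verdict.

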